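# Set the stop collar to the setting fork

### The arm

A 6-joint arm with a two-finger parallel gripper is mounted at the origin on a cart in front of the work surface, level with it; the furniture and walls round the work are solid. World frame = base frame: x ahead of the robot, y to its left, z up, the work surface at z = 0. Lengths are in mm, angles in degrees, forces in N, time in s.
With the tool pointing down it reaches from about 300 to 850 mm from the base axis. Payload 4.2 kg.
Tool frame: the origin (TCP) lies at the very end of the fingers, on their centre line; the grasp point (between the pads) lies 19 mm behind it; z points along the fingers, y is the line along which they close (so a half turn about z gives the same grasp; the last joint's range is limited). The gripper opens to 91 mm and grips with 3 to 60 N. Pads are 32 mm wide; open, the fingers measure 118 mm over their backs; the gripper's body (76 mm by 178 mm) begins 60 mm behind the grasp point.
Start: joints at [-74.886, 18.312, 89.639, -0, 72.044, -1.146], TCP at [161.007, -552.017, 184.576] pointing down, gripper open.
Joint ranges: [-177.97, 177.97], [-48.28, 115.42], [12.27, 149.76], [-77.06, 257.06], [2.81, 150.46], [-146.56, 146.56]. Speed limits (degrees/s): [147.25, 147.25, 180, 180, 180, 180].

### API

Orientations are given as [roll, pitch, yaw] about the fixed x, y, z axes, in that order (R = Rz(yaw) Ry(pitch) Rx(roll)).
In Python, from workcell import env, eyes gives the robot as it stands.
- The arm moves only by the tool send_rows, never from a script. Its argument "targets" is text: rows parted by semicolons, each of 7 numbers parted by spaces: the shift along the tool's x, y, z in m, then the turn, a rotation vector about the tool's x, y, z in degrees, then the opening in per cent of the stroke, from 0 (shut) to 100 (fully open). A call has 1 to 12 rows; each row is the pose to reach, as a shift and turn from the pose commanded when the call began, along the tool's axes at that moment; what a row does not reach only later rows make up. A row lasts 1/12 s, in which the tool goes at most 41.7 mm and 7.16 degrees, less where a joint would pass 70% of its speed; a pose out of reach is approached as far as the arm can. A call with a gripper value outside its range is refused whole. The fingers move at their own pace and stop on an object; "grip_force" is the grip in N (left out, the last holds). Time passes only in rows, so rows that repeat a pose let the fingers close. It gives the time, the measured TCP pose, the force, the opening and the grip force at its end, in the units of the state.
- env.state(): the state, without advancing time (a new reading comes with each control period).
- eyes.grab_frame(name): name is "side" or "top"; returns a dict with "image" (420x560x3 uint8, blue, green, red), "fovy" (degrees; the focal length in pixels is half the picture's height over the tangent of half this angle, whatever the lens; pixels are square), "cx", "cy" (the principal point, pixels), "eye" and "attitude" of the camera in the world. Camera axes: x right, y up, looking along -z (the intrinsics and any distortion apply to the point x, -y, -z); pixel columns grow to the right and rows downward; lengths in mm; the calibration is good to about 2 mm. A picture is of the moment at which its call begins. There is no depth.
- env.job_done(): hands the job in; it is judged then, once.
The state is a dict: "time_s": time; "qpos": joint angles; "qvel": joint speeds; "effort": joint torques, N m; "ee_pos": TCP position; "ee_rot": TCP orientation; "force": force on the tool from outside, world axes, zero at the start; "torque": the same for the moment, N m; "gripper_width": finger opening in mm; "gripper_force": force on a finger pad.
Only numpy, scipy, OpenCV 4.12 (cv2) and the standard library are available. Lean on these libraries where they do the work, as an engineer would, in place of code of your own. Each camera call takes 0.05 s, during which the arm holds its last target. There are 200 camera calls.

### The job

Set the height of the knurled stop collar on the threaded rod: put the red-handled setting fork flat on the round base with its slot round the rod, under the collar, then screw the collar down (clockwise from above) until its brass spring foot sits snugly on the fork, the spring clearly pressed but not bottomed (roughly half way). Never screw it tight so that the foot bottoms, leave everything else where it stands, and leave the fork in place under the collar.

Things in the scene. Friction and masses are not known exactly. Their poses are not given: they have to be found in the camera images.
- stand_seat (a point): centre of the upper face of a grey round steel base, 120 mm in diameter and 8 mm thick, fixed to the table; the rod's axis passes through it, upright
- rod_top (a point): top end, on the axis, of the upright steel threaded rod, 16 mm in diameter, that stands in the middle of the base; its top is 102 to 105 mm above the table
- collar: dark knurled steel collar on the rod, 43 mm wide, 28 mm tall; origin on the rod's axis at its underside (65 to 68 mm above the table at first), z up. Coarse right-hand thread: clockwise from above lowers it, 6 mm per radian (38 mm a turn); it drags with about 0.15 N m, the same all the way, and stays where it is left. Turning against the pressed foot takes clearly more moment
- collar_mid (a point): centre of the knurled collar, on the rod's axis, 14 mm above its underside. Under the collar, turning with it, hangs a brass foot on a spring, a disc 40 mm wide and 4 mm thick. Its free lower face is 10 to 15 mm below the collar's underside, different each time. It can be pressed up by 6 mm until it bottoms; the spring starts to give at 1 N and takes 4 N per mm (half way 13 N, bottomed 25 N)
- fork: loose setting fork, 0.14 kg: aluminium horseshoe 52 mm long, 50 mm wide, 34 mm tall, with a slot 20 mm wide open at the front, and a lighter red handle behind. Origin at the underside, in the middle of the slot, where the rod's axis comes when home; x points out of the slot's mouth (tine ends at x = 22 mm, closed end at -10 mm), z up
- fork_grip (a point): centre of the fork's red handle, half-way up: 90 mm behind the slot's middle (-x) and 13.5 mm above the underside; the handle runs from x = -56 to -128 mm, is 16 mm wide (y) and 26 mm tall
- sample_jar_1: bystander: sample jar with white lid, 46 mm wide, 68 mm tall, origin under its centre
- cap_06: bystander: yellow flip cap, 48 x 44 x 30 mm, origin under its centre
- grease_tin: bystander: flat tin with green lid, 66 mm wide, 31 mm tall, origin under its centre
- nozzle_tip_1: bystander: white nozzle tip standing upright, 29 mm wide, 70 mm tall, origin under its centre
Things that resemble listed ones, but are neither listed nor needed, are in the scene too. Leave any purple look-alike of the part that bears rod_top alone.

How it is judged (in metres and radians):
On the way, in this order (a step that is already met when the one before it is completed fails the run):
1. the fork lies flat on the base with its slot round the rod, not yet pressed by the collar (horizontal distance between fork and stand_seat below 0.006 m and z of fork in the frame of stand_seat below 0.002 m and angle between fork's own z axis and vertical below 0.05 rad and contact force between collar and fork below 0.5 N), for 0.2 s.
2. the collar's foot has come to bear on the fork (contact force between collar and fork above 5 N), for 0.2 s.
At the end, for the whole second after the job is handed in: The fork stands flat on the base (tilt under 0.05 rad), its slot's middle within 6 mm of the rod's axis; the collar's foot presses on it with 5 to 19 N; collar and fork are at rest and released (contact force between collar and fork between 5 and 19 N and horizontal distance between fork and stand_seat below 0.006 m and angle between fork's own z axis and vertical below 0.05 rad and linear speed of fork below 0.01 m/s and angular speed of collar below 0.05 rad/s and contact force between the fingers and anything else below 0.1 N); the robot touches nothing.
It fails at once if the collar is screwed so tight on the fork that the foot bottoms (more than 24 N) (contact force between collar and fork above 24 N).
It fails at once if a bystander is moved by more than 20 mm (distance of any of sample_jar_1, cap_06, grease_tin, nozzle_tip_1 from where it was at the start of the episode above 0.02 m).
It also fails if it takes over 64 s, if anything falls off the work surface, if the arm or the gripper's body presses on something with over 40 N, if the wrist force passes 120 N, or if a joint passes its speed limit or range.

## Working session

There is one attempt and no reset: what is moved stays moved. The work goes in short steps, Python scripts to look and compute and a tool call to move; the robot and the scene stay as the last step left them, time stands still between calls to the robot, and variables do not carry over. Pictures are saved under pics/ and viewed, at most 10 in all, crops included, and the job is handed in when it is done.

Besides the shell and the picture viewer there is one more tool, called after "Emit:" in YAML: its name, and indented under it one key for each argument. send_rows: Moves the arm, as the interface text tells. Its arguments: {"type":"object","properties":{"targets":{"type":"string"},"grip_force":{"type":"number"}},"required":["targets"]}

```bash
mkdir -p pics; cat > h.py <<'E'
import numpy as np,cv2
from workcell import env,eyes
def save(n,f):
    d=eyes.grab_frame(n); cv2.imwrite(f,d['image']); return d
E
python3 - <<'E'
from h import *
import pickle
D={}
for n in('side','top'):
    d=save(n,f'pics/{n}0.png');D[n]=d
    print({k:v for k,v in d.items() if k!='image'})
pickle.dump(D,open('d0.pkl','wb'))
print(env.state())
E
```

```text
{'fovy': 54.09867377474869, 'cx': 281.928087760782, 'cy': 207.89528741676912, 'eye': array([ 272.68479767, -520.17001441,  459.1993996 ]), 'attitude': array([ 64.5880416 ,  -1.1836007 , -18.67648226])}
{'fovy': 47.652300200807524, 'cx': 285.5487242427234, 'cy': 209.54345026528622, 'eye': array([358.1412604 , 203.19920654, 937.73768703]), 'attitude': array([ 10.99777884,   0.59288261, -89.64610927])}
{'time_s': 0.1, 'qpos': array([-7.48869798e+01,  1.83487264e+01,  8.97006309e+01, -3.69062637e-03,
        7.20436794e+01, -1.14700617e+00]), 'qvel': array([ 0.08694966, -0.08017166, -0.1787024 ,  0.10741252,  0.06140121,
       -0.01741118]), 'effort': array([-6.03133376e-04, -4.13332951e+01, -2.32509828e+01,  7.28157163e-02,
        4.21554584e-02, -6.07580000e-05]), 'ee_pos': array([ 160.83453826, -551.51901495,  183.78866045]), 'ee_rot': array([-1.79906912e+02,  1.64592828e-03,  1.62611684e+01]), 'force': array([0.58878155, 0.285702  , 0.01198762]), 'torque': array([0.05670449, 0.02817097, 0.01637891]), 'gripper_force': 0.0, 'gripper_width': 91.16311763366309}
```

View pics/side0.png

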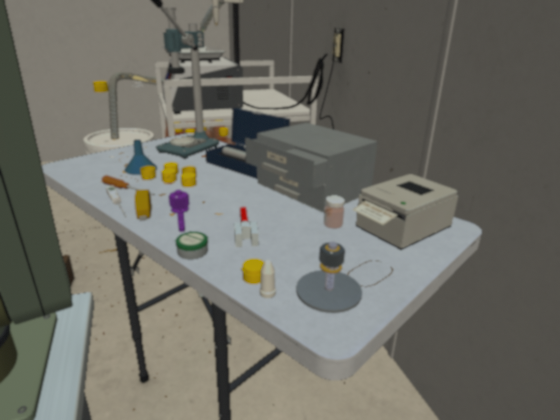

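View pics/top0.png

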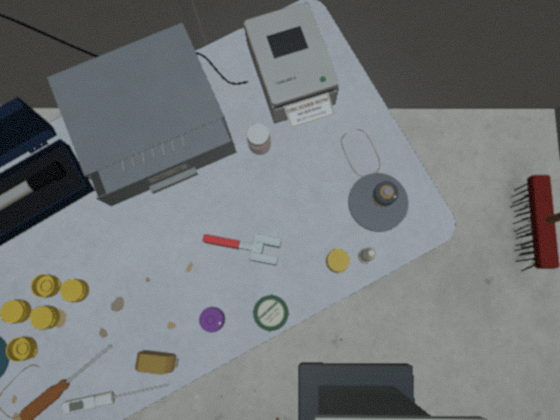

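Side view: stand base at (329,290) with collar at (332,255), fork at (245,228), jar at (335,212), yellow cap at (255,271), nozzle at (268,280), tin at (192,244), and a purple look-alike at (180,205). Top view: base at (378,202), fork at (245,245), purple look-alike at (211,319). The plain steel rod on the round base is the one meant. The crop below is to confirm it.

```bash
cat >> h.py <<'E'
from scipy.spatial.transform import Rotation as Ro
def cam(d):
    f=210/np.tan(np.radians(d['fovy']/2)); return f,Ro.from_euler('xyz',d['attitude'],degrees=True).as_matrix()
def ray(d,uv):
    f,R=cam(d); return R@np.array([(uv[0]-d['cx'])/f,-(uv[1]-d['cy'])/f,-1])
def at_z(d,uv,z):
    r=ray(d,uv); return d['eye']+r*(z-d['eye'][2])/r[2]
def proj(d,p):
    f,R=cam(d); c=(np.asarray(p,float)-d['eye'])@R; return np.array([d['cx']-f*c[0]/c[2],d['cy']+f*c[1]/c[2]]).round(1)
def tri(a,ua,b,ub):
    r,s=ray(a,ua),ray(b,ub); t=np.linalg.lstsq(np.c_[r,-s],b['eye']-a['eye'],rcond=None)[0]
    p,q=a['eye']+r*t[0],b['eye']+s*t[1]; return ((p+q)/2).round(1),np.linalg.norm(p-q).round(1)
def crop(im,x,y,w,h,W,H): return cv2.resize(im[y:y+h,x:x+w],(W,H),interpolation=cv2.INTER_CUBIC)
E
python3 - <<'E'
from h import *
import pickle
D=pickle.load(open('d0.pkl','rb'));s,t=D['side']['image'],D['top']['image']
a=np.vstack([np.hstack([crop(t,195,220,100,75,400,300),crop(t,335,160,100,75,400,300)]),
np.hstack([crop(s,215,195,60,45,400,300),crop(s,285,230,100,75,400,300)])])
cv2.imwrite('pics/c1.png',a)
E
```

```text
(no output)
```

View pics/c1.png

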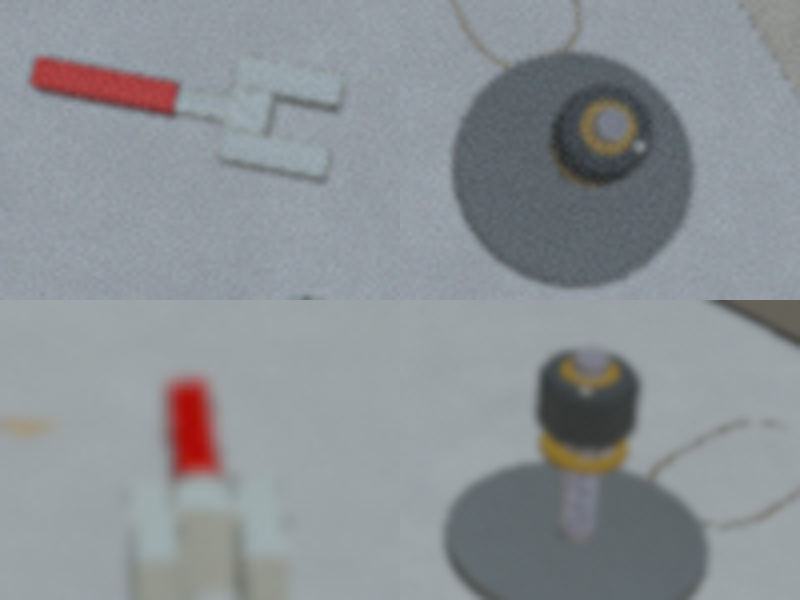

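The crop shows the grey-steel rod with the dark collar and brass foot on the grey base, and the fork with its red handle. Both match the description. The fork's slot mouth points right in the top view.

```bash
python3 - <<'E'
from h import *
import pickle
D=pickle.load(open('d0.pkl','rb'));s,t=D['side'],D['top']
T=lambda x,y:(195+x/4,220+y/4)
B=lambda x,y:(335+(x-400)/4,160+y/4)
S=lambda x,y:(215+x*.15,195+(y-300)*.15)
C=lambda x,y:(285+(x-400)/4,230+(y-300)/4)
print('rodtop',tri(t,B(613,125),s,C(592,355)))
print('base z8',at_z(t,B(573,170),8),at_z(s,C(577,538),8), 'tri',tri(t,B(573,170),s,C(577,538)))
print('rodtop z103',at_z(t,B(613,125),103.5))
print('collar mid side',at_z(s,C(588,455),60))
print('handle far',tri(t,T(35,74),s,S(188,382)),'near',tri(t,T(177,98),s,S(196,470)))
f=at_z(t,T(35,74),26.5);n=at_z(t,T(177,98),26.5);print(f,n,np.linalg.norm(f-n))
for p in [(340,70),(330,150),(325,180)]: print('tine',at_z(t,T(*p),34))
for k,uvz in dict(jar=((258,132),68),cap=((338,260),30),noz=((368,254),70),tin=((270,313),31),purple=((211,319),30)).items(): print(k,at_z(t,*uvz).round(0))
E
```

```text
rodtop (array([556.3,  27.8, 102.8]), np.float64(3.4))
base z8 [553.84615549  29.22303839   8.        ] [557.81980405  26.59454479   8.        ] tri (array([556.3,  28.2,   6.6]), np.float64(4.4))
rodtop z103 [554.46695012  28.52534715 103.5       ]
collar mid side [554.35965999  16.35516354  60.        ]
handle far (array([480.3, 371.2,  25.8]), np.float64(5.5)) near (array([467.7, 302.4,  25.3]), np.float64(2.7))
[477.50785093 371.47676183  26.5       ] [466.20146075 302.50215536  26.5       ] 69.89514143819189
tine [479.1562184  223.92233108  34.        ]
tine [440.87708679 228.34963798  34.        ]
tine [426.67593087 230.58362842  34.        ]
jar [679. 267.  68.]
cap [437. 113.  30.]
noz [445.  62.  70.]
tin [338. 241.  31.]
purple [326. 351.  30.]
```

```bash
cat >> h.py <<'E'
def go(x,y,z,yaw):
    s=env.state(); R=Ro.from_euler('xyz',s['ee_rot'],degrees=True)
    d=R.inv().apply(np.array([x,y,z])-s['ee_pos'])/1000
    r=(R.inv()*Ro.from_euler('xyz',[180,0,yaw],degrees=True)).as_rotvec(degrees=True)
    print('shift',d.round(4),'turn',r.round(2),'| t',round(s['time_s'],2),'pos',s['ee_pos'].round(1),s['ee_rot'].round(2),'q6',s['qpos'][5].round(1))
E
python3 -c "
from h import *
go(320,-98,185,80.2)"
```

```text
shift [ 0.2798 -0.3908 -0.0006] turn [-8.000e-02 -5.000e-02 -6.394e+01] | t 0.1 pos [ 160.8 -551.5  183.8] [-179.91    0.     16.26] q6 -1.1
```

Emit:
send_rows:
  targets: "0.28 -0.39 0 0 0 -64 60;0.28 -0.39 0 0 0 -64 60;0.28 -0.39 0 0 0 -64 60;0.28 -0.39 0 0 0 -64 60;0.28 -0.39 0 0 0 -64 60;0.28 -0.39 0 0 0 -64 60;0.28 -0.39 0 0 0 -64 60;0.28 -0.39 0 0 0 -64 60;0.28 -0.39 0 0 0 -64 60;0.28 -0.39 0 0 0 -64 60;0.28 -0.39 0 0 0 -64 60;0.28 -0.39 0 0 0 -64 60"

```text
time_s: 1.1
ee_pos: [320.7, -95.8, 184.5]
ee_rot: [180.0, -0.1, 80.4]
force: [0.1, 0.2, -0.3]
gripper_width: 55.1
gripper_force: 0.0
```

```bash
python3 -c "
from h import *
go(473,337,120,80.2)"
```

```text
shift [0.452  0.078  0.0651] turn [ 0.01 -0.08  0.2 ] | t 1.1 pos [320.7 -95.8 184.5] [ 1.7999e+02 -8.0000e-02  8.0400e+01] q6 -9.1
```

Emit:
send_rows:
  targets: "0.452 0.078 0 0 0 0 60;0.452 0.078 0 0 0 0 60;0.452 0.078 0 0 0 0 60;0.452 0.078 0 0 0 0 60;0.452 0.078 0 0 0 0 60;0.452 0.078 0 0 0 0 60;0.452 0.078 0 0 0 0 60;0.452 0.078 0 0 0 0 60;0.452 0.078 0 0 0 0 60;0.452 0.078 0.065 0 0 0 60;0.452 0.078 0.065 0 0 0 60;0.452 0.078 0.065 0 0 0 60"

```text
time_s: 2.1
ee_pos: [473.5, 335.7, 116.2]
ee_rot: [-179.9, 0.1, 80.4]
force: [-0.1, 0.4, -0.1]
gripper_width: 54.5
gripper_force: 0.0
```

```bash
python3 -c "
from h import *
d=save('top','pics/t1.png');e=save('side','pics/s1.png')
cv2.imwrite('pics/c2.png',np.hstack([crop(d['image'],160,190,140,105,400,300),crop(e['image'],185,150,120,90,400,300)]))
go(473,337,6,80.2)"
```

```text
shift [0.0031 0.0004 0.1096] turn [-0.27  0.24  0.21] | t 2.2 pos [472.7 334.4 115.6] [-179.73    0.24   80.41] q6 43.7
```

View pics/c2.png

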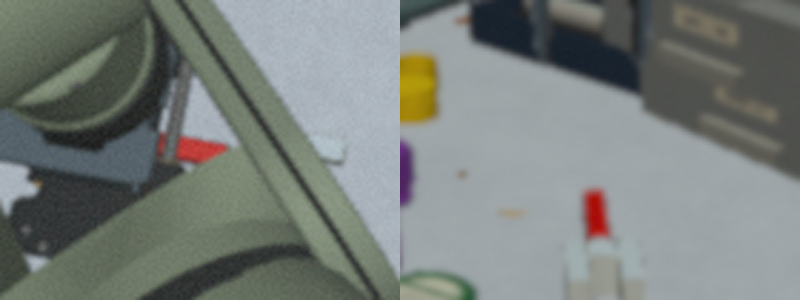

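The top crop shows one finger at about (175,130), beside the red handle. The side crop shows the fork unmoved, with what look like two fingers at the upper edge. I'll check by projection.

```bash
python3 -c "
from h import *
import pickle
D=pickle.load(open('d0.pkl','rb'));s,t=D['side'],D['top']
for dy in(-27,27):
  p=[472.7+dy*np.cos(np.radians(-9.6)),334.4+dy*np.sin(np.radians(-9.6)),115.6]; print(proj(s,p),proj(t,p))
print(proj(s,[473,337,26]),proj(t,[473,337,26]))
d=cv2.imread('pics/t1.png');e=cv2.imread('pics/s1.png')
cv2.imwrite('pics/c2b.png',np.hstack([crop(d,190,200,80,60,400,300),crop(e,205,130,80,60,400,300)]))"
```

```text
[229.9 179.3] [212.6 249.9]
[253.7 178.4] [218.8 219.6]
[242.5 213.6] [221.5 240.9]
```

View pics/c2b.png

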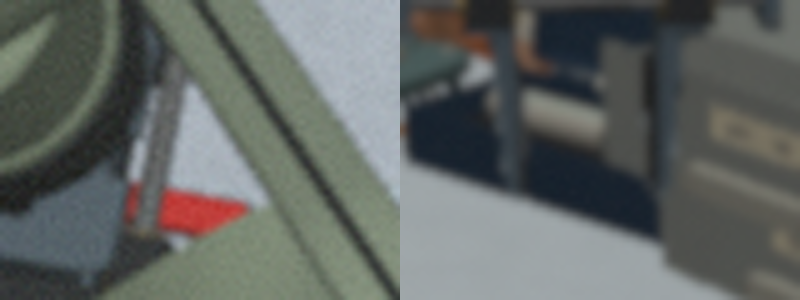

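Emit:
send_rows:
  targets: "0.003 0 0.04 0 0 0 60;0.003 0 0.075 0 0 0 60;0.003 0 0.1 0 0 0 60;0.003 0 0.1 0 0 0 60;0.003 0 0.1 0 0 0 60;0.003 0 0.1 0 0 0 60"

```text
time_s: 2.7
ee_pos: [475.8, 336.3, 21.7]
ee_rot: [179.9, -0.1, 80.2]
force: [-0.2, 0.6, -0.3]
gripper_width: 54.9
gripper_force: 0.0
```

```bash
python3 -c "
from h import *
go(473,337,4,80.2)"
```

```text
shift [ 0.0002 -0.0029  0.0177] turn [ 0.15 -0.13  0.03] | t 2.7 pos [475.8 336.3  21.7] [ 1.7985e+02 -1.3000e-01  8.0230e+01] q6 43.9
```

Emit:
send_rows:
  targets: "0 -0.002 0.015 0 0 0 60;0 -0.002 0.015 0 0 0 60;0 -0.002 0.015 0 0 0 60;0 -0.002 0.015 0 0 0 0;0 -0.002 0.015 0 0 0 0;0 -0.002 0.015 0 0 0 0;0 -0.002 0.015 0 0 0 0;0 -0.002 0.015 0 0 0 0;0 -0.002 0.015 0 0 0 0;0 -0.002 0.015 0 0 0 0;0 -0.002 0.015 0 0 0 0;0 -0.002 0.015 0 0 0 0"
  grip_force: 25

```text
time_s: 3.7
ee_pos: [472.5, 336.3, 4.4]
ee_rot: [-180.0, 0.0, 80.3]
force: [0.3, -0.5, 0.2]
gripper_width: 0.7
gripper_force: 0.0
```

```bash
python3 -c "
from h import *
go(473,337,4,80.2)
print(env.state()['gripper_force'],env.state()['force'],env.state()['gripper_width'])"
```

```text
shift [0.0007 0.0004 0.0004] turn [-0.01  0.01  0.06] | t 3.7 pos [472.5 336.3   4.4] [-1.7999e+02  1.0000e-02  8.0260e+01] q6 44.1
0.0 [ 0.29935265 -0.52055989  0.18059375] 0.7445101162943679
```

The fingers shut on nothing, so I need to look.

```bash
python3 -c "
from h import *
d=save('top','pics/t2.png');e=save('side','pics/s2.png')
cv2.imwrite('pics/c3.png',np.hstack([crop(d['image'],180,190,120,90,400,300),crop(e['image'],205,175,80,60,400,300)]))"
```

```text
(no output)
```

View pics/c3.png

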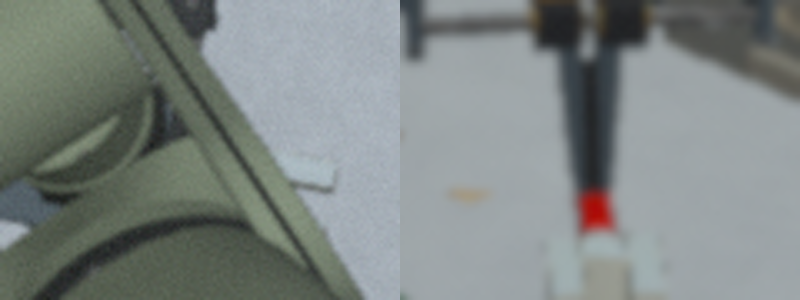

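Emit:
send_rows:
  targets: "0 0 0 0 0 0 60;0 0 0 0 0 0 60;0 0 0 0 0 0 60;0 0 0 0 0 0 60;0 0 0 0 0 0 60;0 0 0 0 0 0 60"

```text
time_s: 4.3
ee_pos: [472.5, 336.4, 4.5]
ee_rot: [180.0, 0.0, 80.3]
force: [-0.1, 0.5, 0.0]
gripper_width: 37.7
gripper_force: 0.0
```

```bash
python3 -c "
from h import *
e=save('side','pics/s3.png');s=env.state();p=s['ee_pos'];print(p,s['gripper_width'])
cv2.imwrite('pics/c4.png',crop(e['image'],205,175,80,60,800,600))
for z in(0,22):
  for dy in(-27,27): print(z,proj(e,[p[0]+dy*np.cos(np.radians(-9.6)),p[1]+dy*np.sin(np.radians(-9.6)),p[2]+z]))"
```

```text
[472.48477948 336.37229184   4.51460917] 41.60435070733579
0 [231.2 222.4]
0 [253.8 221.2]
22 [230.9 214.2]
22 [253.7 213. ]
```

View pics/c4.png

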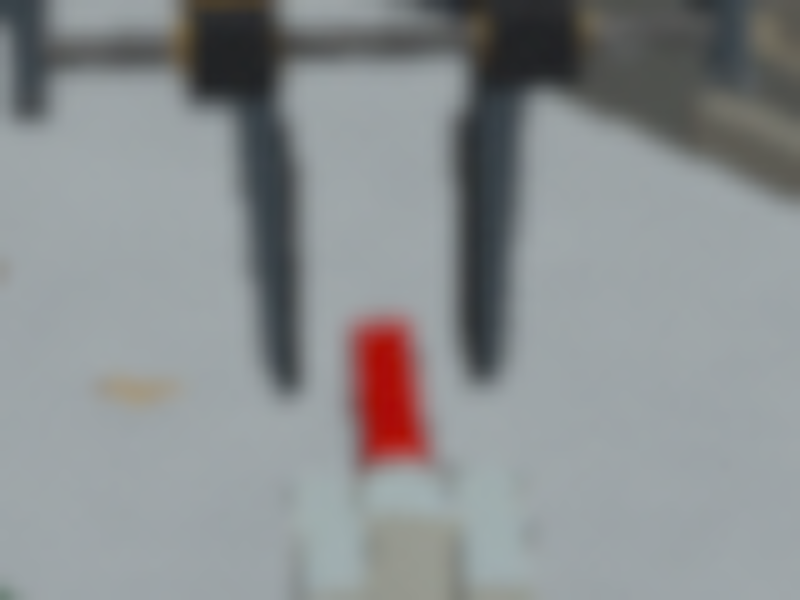

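The tips are at crop (285,390) and (482,378), which is pixel row about 213.5. That puts them about 22 mm higher than the reported TCP, level with the handle's top at row 213. The fingers are centred on the handle. I'll go down in steps and watch the force.

Emit:
send_rows:
  targets: "0 0 0.004 0 0 0 60;0 0 0.008 0 0 0 60;0 0 0.012 0 0 0 60;0 0 0.012 0 0 0 60"

```text
time_s: 4.68
ee_pos: [471.8, 335.9, -8.7]
ee_rot: [-179.9, 0.1, 80.3]
force: [-0.2, 0.0, -0.3]
gripper_width: 54.6
gripper_force: 0.0
```

Emit:
send_rows:
  targets: "0 0 0.003 0 0 0 60;0 0 0.005 0 0 0 60;0 0 0.007 0 0 0 60;0 0 0.007 0 0 0 60"

```text
time_s: 5.02
ee_pos: [472.2, 336.2, -15.0]
ee_rot: [-180.0, 0.0, 80.3]
force: [-0.6, -0.8, 0.3]
gripper_width: 54.8
gripper_force: 0.0
```

Emit:
send_rows:
  targets: "0 0 0.001 0 0 0 0;0 0 0.001 0 0 0 0;0 0 0.001 0 0 0 0;0 0 0.001 0 0 0 0;0 0 0.001 0 0 0 0;0 0 0.001 0 0 0 0;0 0 0.001 0 0 0 0;0 0 0.001 0 0 0 0;0 0 0.001 0 0 0 0;0 0 0.001 0 0 0 0"
  grip_force: 40

```text
time_s: 5.85
ee_pos: [472.6, 336.4, -15.4]
ee_rot: [180.0, -0.0, 80.3]
force: [0.1, 0.4, 0.5]
gripper_width: 15.8
gripper_force: 40.0
```

Emit:
send_rows:
  targets: "0 0 -0.025 0 0 0 0;0 0 -0.025 0 0 0 0;-0.03 0.03 -0.025 0 0 0 0;-0.055 0.055 -0.025 0 0 0 0;-0.08 0.08 -0.025 0 0 0 0;-0.105 0.105 -0.025 0 0 0 0;-0.13 0.134 -0.025 0 0 0 0;-0.13 0.134 -0.025 0 0 0 0;-0.13 0.134 -0.015 0 0 0 0;-0.13 0.134 -0.011 0 0 0 0;-0.13 0.134 -0.011 0 0 0 0;-0.13 0.134 -0.011 0 0 0 0"

```text
time_s: 6.85
ee_pos: [581.0, 186.5, -5.5]
ee_rot: [-179.9, 0.1, 80.4]
force: [0.1, 0.9, 0.1]
gripper_width: 15.7
gripper_force: 40.0
```

```bash
python3 -c "
from h import *
d=save('top','pics/t4.png');e=save('side','pics/s4.png');s=env.state();print(s['ee_pos'],s['ee_rot'],s['force'],s['gripper_width'])
cv2.imwrite('pics/c5.png',np.hstack([crop(d['image'],320,140,100,75,400,300),crop(e['image'],285,215,100,75,400,300)]))"
```

```text
[581.93983678 186.62071083  -4.5949811 ] [-1.79985575e+02  5.93891732e-03  8.03565400e+01] [ 0.06626996  0.13598275 -0.95605816] 15.285559851835066
```

View pics/c5.png

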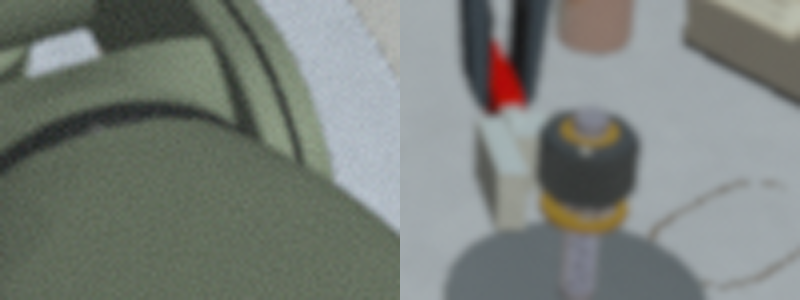

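The side view shows the fork's left tine ending at crop (500,225), left of and behind the rod, with the top camera blocked by the arm. I'll compare projections with the picture to get the lateral offset.

```bash
python3 -c "
from h import *
e=eyes.grab_frame('side');p=env.state()['ee_pos'];print(p)
f=np.array([-.168,-.986,0]);l=np.array([.986,-.168,0])
C=lambda u:((u-[285,215])*4+[400,0]).round(0)
o=np.array([p[0],p[1],0])+90*f
for x,y,z in((22,-25,11),(22,-25,45),(22,-10,11),(22,-10,45),(-10,-25,45)): print((x,y,z),C(proj(e,o+f*x+l*y+[0,0,z])))
r=np.array([556.3,28,0])
for z in(8,50,54,58,66,102.8): print('rod',z,C(proj(e,r+[0,0,z])),C(proj(e,r+[-3.3,-19.7,z])))
print('offset rod-o',(r-o)@f,(r-o)@l)
im=cv2.GaussianBlur(e['image'],(3,3),0)
for v in(250,255,258,262): print(v,[im[v,u].tolist() for u in range(298,324)])
"
```

```text
[582.2059327  186.54807324  -4.34440431]
(22, -25, 11) [494. 234.]
(22, -25, 45) [497. 174.]
(22, -10, 11) [524. 232.]
(22, -10, 45) [528. 172.]
(-10, -25, 45) [483. 138.]
rod 8 [573. 297.] [584. 324.]
rod 50 [579. 219.] [591. 245.]
rod 54 [580. 212.] [592. 237.]
rod 58 [580. 204.] [593. 230.]
rod 66 [582. 188.] [594. 214.]
rod 102.8 [588. 116.] [601. 140.]
offset rod-o 70.64279691119053 1.0928266675982243
250 [[172, 168, 161], [173, 169, 161], [173, 169, 162], [170, 167, 160], [163, 161, 154], [147, 146, 140], [126, 127, 123], [118, 120, 116], [131, 134, 127], [154, 155, 145], [170, 170, 157], [177, 176, 162], [179, 178, 163], [178, 177, 163], [176, 175, 162], [169, 170, 159], [161, 164, 156], [154, 160, 154], [150, 158, 153], [146, 154, 150], [134, 142, 138], [111, 117, 114], [85, 88, 85], [69, 69, 65], [67, 65, 59], [70, 68, 62]]
255 [[174, 170, 162], [174, 171, 163], [173, 170, 162], [170, 167, 159], [160, 157, 150], [139, 138, 132], [113, 115, 111], [95, 99, 96], [91, 96, 93], [104, 108, 104], [128, 131, 124], [153, 155, 144], [170, 170, 157], [177, 176, 162], [179, 177, 163], [
[... 330 characters left out ...]
 94, 92], [102, 107, 104], [124, 129, 123], [145, 149, 142], [157, 160, 153], [162, 164, 156], [163, 165, 157], [162, 165, 157], [160, 163, 156], [154, 159, 153], [142, 148, 144], [121, 127, 124], [95, 99, 97], [73, 76, 73], [62, 64, 61], [60, 60, 58], [59, 60, 57]]
262 [[172, 168, 160], [171, 168, 160], [171, 168, 160], [171, 168, 160], [169, 166, 158], [164, 161, 153], [150, 148, 141], [127, 127, 122], [104, 107, 104], [93, 98, 96], [100, 106, 104], [118, 125, 123], [134, 142, 140], [143, 152, 149], [145, 154, 152], [146, 155, 152], [146, 155, 152], [146, 154, 151], [146, 153, 150], [146, 151, 147], [140, 145, 141], [123, 130, 129], [99, 109, 110], [76, 88, 91], [63, 73, 75], [59, 64, 64]]
```

Emit:
send_rows:
  targets: "0 0.002 0 0 0 0 0;-0.01 0.002 0 0 0 0 0;-0.02 0.002 0 0 0 0 0;-0.03 0.002 0 0 0 0 0;-0.033 0.002 0 0 0 0 0;-0.033 0.002 0 0 0 0 0;-0.033 0.002 0 0 0 0 0"

```text
time_s: 7.58
ee_pos: [579.0, 152.2, -4.3]
ee_rot: [180.0, -0.0, 80.2]
force: [0.7, -0.1, -1.9]
gripper_width: 15.9
gripper_force: 40.0
```

```bash
python3 -c "
from h import *
e=save('side','pics/s5.png');s=env.state();print(s['ee_pos'],s['ee_rot'],s['force'],s['gripper_width'])
cv2.imwrite('pics/c6.png',crop(e['image'],300,235,60,60,600,600))"
```

```text
[579.14665639 152.52435118  -4.33964079] [ 1.79979410e+02 -1.60978565e-02  8.02218242e+01] [ 1.09354062  0.11268872 -1.58592303] 15.338873364367235
```

View pics/c6.png

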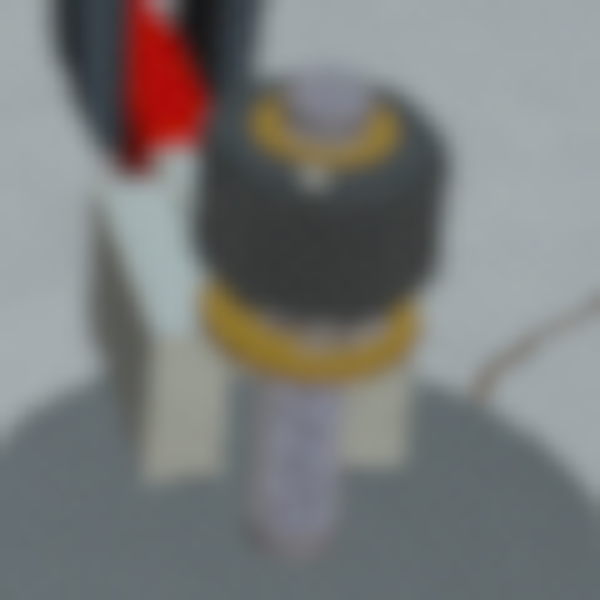

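The fork's tine ends show at crop (148–222, 480) and (340–408, 467), with the rod between them and its base at (292,543). The foot is clear above the fork.

```bash
python3 -c "
from h import *
e=eyes.grab_frame('side')
P=lambda x,y:(300+x/10-.45,235+y/10-.45)
f=np.array([-.17,-.985,0]);l=np.array([.985,-.17,0])
a,b=at_z(e,P(148,487),11.1),at_z(e,P(408,467),11.1);r=at_z(e,P(292,543),8)
print(a,b,np.linalg.norm(a-b),np.degrees(np.arctan2(*(b-a)[1::-1])));m=(a+b)/2
print('rod',r,'tine-end to rod: fwd',(r-m)@f,'lat',(r-m)@l)
rt=at_z(e,P(332,85),102.8);print('rodtop',rt)
for z in(52,54,56,58): print('foot',z,proj(e,r+[-3.3,-19.7,z-8])*10-[3000,2350])
for z in(64,66,68): print('collar',z,proj(e,r+[-3.5,-21.2,z-8])*10-[3000,2350])
"
```

```text
[537.49832089  48.22666604  11.1       ] [586.207445    39.82669811  11.1       ] 49.42811176512051 -9.784512423281253
rod [557.76295483  28.64009816   8.        ] tine-end to rod: fwd 15.85107293478718 lat -1.412859925081519
rodtop [558.87071601  30.36131568 102.8       ]
foot 52 [335. 399.]
foot 54 [336. 390.]
foot 56 [337. 380.]
foot 58 [338. 370.]
collar 64 [343. 346.]
collar 66 [344. 336.]
collar 68 [345. 326.]
```

Emit:
send_rows:
  targets: "0 -0.0014 0 0 0 0 0;-0.006 -0.0014 0 0 0 0 0;-0.012 -0.0014 0 0 0 0 0;-0.018 -0.0014 0 0 0 0 0;-0.024 -0.0014 0 0 0 0 0;-0.03 -0.0014 0 0 0 0 0;-0.034 -0.0014 0 0 0 0 0;-0.037 -0.0014 0 0 0 0 0;-0.037 -0.0014 0 0 0 0 0;-0.037 -0.0014 0 0 0 0 0"

```text
time_s: 8.52
ee_pos: [571.4, 116.3, -4.4]
ee_rot: [180.0, -0.0, 80.2]
force: [-0.0, -0.3, -1.1]
gripper_width: 15.5
gripper_force: 40.0
```

```bash
python3 -c "
from h import *
e=save('side','pics/s6.png');s=env.state();print(s['ee_pos'],s['ee_rot'],s['force'],s['torque'],s['gripper_width'])
cv2.imwrite('pics/c7.png',crop(e['image'],300,235,60,60,600,600))"
```

```text
[571.42689841 116.49458822  -4.43857082] [ 1.79989395e+02 -4.09791834e-03  8.02523031e+01] [ 0.15514702  0.5854134  -1.15543042] [ 0.07074811 -0.04065565  0.00102466] 15.640609894240844
```

Emit:
send_rows:
  targets: "0 0 0.0015 0 0 0 0;0 0 0.003 0 0 0 0;0 0 0.003 0 0 0 0;0 0 0.003 0 0 0 0"

```text
time_s: 8.9
ee_pos: [571.5, 116.7, -7.4]
ee_rot: [180.0, -0.0, 80.3]
force: [-0.5, 0.4, -0.2]
gripper_width: 15.4
gripper_force: 40.0
```

Emit:
send_rows:
  targets: "0 0 0.0004 0 0 0 0;0 0 0.0004 0 0 0 22;0 0 0.0004 0 0 0 30;0 0 0.0004 0 0 0 35;0 0 0.0004 0 0 0 40;0 0 0.0004 0 0 0 40;0 0 0.0004 0 0 0 40;0 0 0.0004 0 0 0 40"

```text
time_s: 9.57
ee_pos: [571.3, 116.5, -7.9]
ee_rot: [-180.0, 0.0, 80.3]
force: [-0.1, -0.6, 0.2]
gripper_width: 36.7
gripper_force: 0.0
```

```bash
python3 -c "
from h import *
e=save('side','pics/s7.png');s=env.state();print(s['ee_pos'],s['force'],s['gripper_width'])
cv2.imwrite('pics/c7.png',crop(e['image'],285,215,80,80,600,600))
go(557,28.5,165,-100)"
```

```text
[571.26292937 116.44084291  -7.92628317] [0.21198644 0.45612983 0.9198855 ] 36.67837198374522
shift [-0.0891  0.0008 -0.1729] turn [-1.0000e-02 -1.0000e-02 -1.7974e+02] | t 9.62 pos [571.3 116.4  -7.9] [-1.7999e+02  1.0000e-02  8.0260e+01] q6 20.1
```

View pics/c7.png

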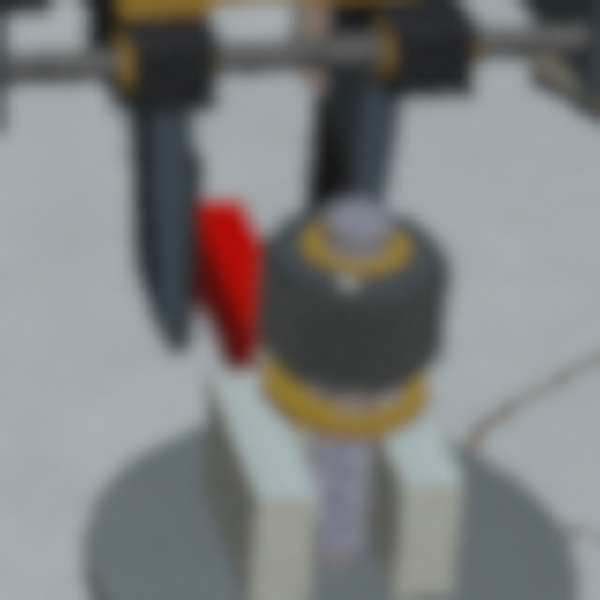

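The fork stands round the rod, with its tines at crop (250–310, 500+) and (400–455, 480+), the rod between them and the foot above. Next I'll lift, turn and move over the collar.

Emit:
send_rows:
  targets: "0 0 -0.02 0 0 0 40;0 0 -0.055 0 0 0 40;0 0 -0.09 0 0 0 60;0 0 -0.13 0 0 -7 100;-0.03 0 -0.13 0 0 -14 100;-0.06 0 -0.13 0 0 -21 100;-0.09 0 -0.13 0 0 -28 100;-0.09 0 -0.13 0 0 -35 100;-0.09 0 -0.13 0 0 -42 100;-0.09 0 -0.13 0 0 -49 100;-0.09 0 -0.13 0 0 -56 100;-0.09 0 -0.13 0 0 -63 100"

```text
time_s: 10.62
ee_pos: [556.0, 27.6, 122.1]
ee_rot: [-180.0, 0.0, 143.6]
force: [0.3, -0.7, 0.6]
gripper_width: 90.8
gripper_force: 0.0
```

```bash
python3 -c "
from h import *
go(556.2,27.8,47,180)"
```

```text
shift [-0.0001  0.0003  0.0751] turn [-1.000e-02 -0.000e+00 -3.641e+01] | t 10.62 pos [556.   27.6 122.1] [-179.99    0.    143.59] q6 -51.9
```

Emit:
send_rows:
  targets: "0 0 0 0 0 -7 100;0 0 0 0 0 -14 100;0 0 0 0 0 -21 100;0 0 0 0 0 -28 100;0 0 0 0 0 -36 100;0 0 0.02 0 0 -36 100;0 0 0.045 0 0 -36 100;0 0 0.065 0 0 -36 100;0 0 0.075 0 0 -36 100;0 0 0.075 0 0 -36 100;0 0 0.075 0 0 -36 100"

```text
time_s: 11.53
ee_pos: [556.3, 27.8, 47.3]
ee_rot: [-180.0, -0.0, 179.3]
force: [-0.4, 0.1, 0.7]
gripper_width: 91.2
gripper_force: 0.0
```

Emit:
send_rows:
  targets: "0 0 0 0 0 0 50;0 0 0 0 0 0 0;0 0 0 0 0 0 0;0 0 0 0 0 0 0;0 0 0 0 0 0 0;0 0 0 0 0 0 0;0 0 0 0 0 0 0;0 0 0 0 0 0 0;0 0 0 0 0 0 0;0 0 0 0 0 0 0;0 0 0 0 0 0 0"
  grip_force: 15

```text
time_s: 12.45
ee_pos: [556.1, 30.6, 47.4]
ee_rot: [179.7, 0.0, 179.2]
force: [-0.5, 9.0, 1.8]
gripper_width: 42.2
gripper_force: 15.0
```

```bash
cat > st.py <<'E'
from h import *
s=env.state();print('t',s['time_s'],s['ee_pos'].round(2),s['ee_rot'].round(2),'F',s['force'].round(2),'M',s['torque'].round(3),'q6',s['qpos'][5].round(1),'w',s['gripper_width'].round(1),'gf',s['gripper_force'],'e6',s['effort'][5].round(3))
E
python3 st.py
```

```text
Traceback (most recent call last):
  File "st.py", line 2, in <module>
    s=env.state();print('t',s['time_s'],s['ee_pos'].round(2),s['ee_rot'].round(2),'F',s['force'].round(2),'M',s['torque'].round(3),'q6',s['qpos'][5].round(1),'w',s['gripper_width'].round(1),'gf',s['gripper_force'],'e6',s['effort'][5].round(3))
                                                                                                                                                                  ^^^^^^^^^^^^^^^^^^^^^^^^
AttributeError: 'float' object has no attribute 'round'
```

Emit:
send_rows:
  targets: "0 0.0035 0 0 0 0 0;0 0.0035 0 0 0 0 0;0 0.0035 0 0 0 0 0;0 0.0035 0 0 0 0 0"

```text
time_s: 12.78
ee_pos: [556.1, 30.7, 47.3]
ee_rot: [-180.0, 0.0, 179.3]
force: [-0.7, -2.8, 2.4]
gripper_width: 42.4
gripper_force: 15.0
```

```bash
sed -i "s/s\['gripper_width'\].round(1)/s['gripper_width']/" st.py; python3 st.py
```

```text
t 12.7833 [556.13  30.7   47.32] [-1.7995e+02  1.0000e-02  1.7926e+02] F [-0.72 -2.83  2.43] M [-0.575  0.039 -0.062] q6 -87.2 w 42.36805609077934 gf 14.997126013040543 e6 -0.056
```

Emit:
send_rows:
  targets: "0 -0.0008 0 0 0 0 0;0 -0.0008 0 0 0 0 0;0 -0.0008 0.0006 0 0 6 0;0 -0.0008 0.0013 0 0 12 0;0 -0.0008 0.0019 0 0 18 0;0 -0.0008 0.0025 0 0 24 0;0 -0.0008 0.0031 0 0 30 0;0 -0.0008 0.0038 0 0 36 0;0 -0.0008 0.0044 0 0 42 0;0 -0.0008 0.005 0 0 48 0;0 -0.0008 0.0057 0 0 54 0;0 -0.0008 0.0063 0 0 60 0"
  grip_force: 30

```text
time_s: 13.78
ee_pos: [556.9, 32.0, 41.0]
ee_rot: [179.8, -0.1, 118.9]
force: [0.6, 3.3, 1.8]
gripper_width: 42.1
gripper_force: 30.0
```

```bash
python3 st.py
```

```text
t 13.7833 [556.9   31.98  41.04] [ 1.7985e+02 -8.0000e-02  1.1894e+02] F [0.65 3.29 1.81] M [ 0.664 -0.173  0.152] q6 -27.0 w 42.1310463835662 gf 29.990830421447754 e6 -0.897
```

Emit:
send_rows:
  targets: "0.0006 0.0009 0.0004 0 0 4 0;0.0006 0.0009 0.0008 0 0 8 0;0.0006 0.0009 0.0013 0 0 12 0;0.0006 0.0009 0.0017 0 0 16 0;0.0006 0.0009 0.0021 0 0 20 0;0.0006 0.0009 0.0025 0 0 24 0;0.0006 0.0009 0.0029 0 0 28 0;0.0006 0.0009 0.0034 0 0 32 0;0.0006 0.0009 0.0038 0 0 36 0;0.0006 0.0009 0.0042 0 0 40 0;0.0006 0.0009 0.0042 0 0 40 0;0.0006 0.0009 0.0042 0 0 40 0"

```text
time_s: 14.78
ee_pos: [557.9, 32.2, 36.9]
ee_rot: [179.9, -0.1, 79.3]
force: [2.4, 2.5, 0.3]
gripper_width: 42.0
gripper_force: 30.0
```

```bash
python3 st.py
```

```text
t 14.7833 [557.88  32.18  36.87] [ 1.7987e+02 -1.1000e-01  7.9300e+01] F [2.43 2.55 0.34] M [ 0.475 -0.578 -0.134] q6 12.7 w 41.95353373827536 gf 29.99570220708847 e6 -0.112
```

Emit:
send_rows:
  targets: "0.001 0.0008 0 0 0 0 0;0.001 0.0008 0.0003 0 0 3 0;0.001 0.0008 0.0006 0 0 6 0;0.001 0.0008 0.0009 0 0 9 0;0.001 0.0008 0.0013 0 0 12 0"

```text
time_s: 15.2
ee_pos: [558.2, 32.1, 35.7]
ee_rot: [179.9, -0.0, 67.2]
force: [2.6, -0.5, 3.5]
gripper_width: 42.2
gripper_force: 30.0
```

```bash
python3 st.py
```

```text
t 15.2 [558.22  32.12  35.72] [179.92  -0.    67.23] F [ 2.59 -0.46  3.51] M [ 0.064 -0.306  0.091] q6 24.9 w 42.217849355488916 gf 29.995541274547577 e6 -0.347
```

Emit:
send_rows:
  targets: "0 0 0.0003 0 0 3 0;0 0 0.0006 0 0 6 0;0 0 0.0009 0 0 9 0"

```text
time_s: 15.45
ee_pos: [558.4, 32.0, 34.9]
ee_rot: [179.9, -0.0, 58.2]
force: [2.0, -0.3, 2.4]
gripper_width: 41.9
gripper_force: 30.0
```

```bash
python3 st.py
```

```text
t 15.45 [558.45  32.03  34.9 ] [ 1.7989e+02 -2.0000e-02  5.8240e+01] F [ 2.   -0.29  2.38] M [-0.008 -0.319  0.154] q6 33.9 w 41.86607649345754 gf 29.99436467885971 e6 -0.309
```

Emit:
send_rows:
  targets: "0 0 0.0003 0 0 3 0;0 0 0.0006 0 0 6 0"

```text
time_s: 15.62
ee_pos: [558.6, 32.0, 34.3]
ee_rot: [179.9, -0.0, 52.3]
force: [4.3, 0.3, 3.5]
gripper_width: 42.0
gripper_force: 30.0
```

```bash
python3 st.py
```

```text
t 15.6167 [558.57  31.96  34.32] [ 1.7988e+02 -4.0000e-02  5.2250e+01] F [4.32 0.29 3.46] M [-0.001 -0.36   0.253] q6 39.9 w 42.006229408026364 gf 29.994152784347534 e6 -0.279
```

Emit:
send_rows:
  targets: "0 0 0.0003 0 0 3 0;0 0 0.0006 0 0 6 0"

```text
time_s: 15.78
ee_pos: [558.7, 31.8, 33.8]
ee_rot: [179.9, -0.1, 46.3]
force: [2.5, -1.6, 2.4]
gripper_width: 42.5
gripper_force: 30.0
```

```bash
python3 st.py
```

```text
t 15.7833 [558.71  31.85  33.78] [ 1.7986e+02 -5.0000e-02  4.6260e+01] F [ 2.53 -1.62  2.37] M [-0.064 -0.319  0.283] q6 45.9 w 42.53295771487945 gf 29.994055330753326 e6 -0.249
```

Emit:
send_rows:
  targets: "0 0 0.0003 0 0 3 0;0 0 0.0006 0 0 6 0"

```text
time_s: 15.95
ee_pos: [558.8, 31.7, 33.3]
ee_rot: [179.9, -0.1, 40.3]
force: [2.6, -1.4, 3.1]
gripper_width: 42.3
gripper_force: 30.0
```

```bash
python3 st.py
```

```text
t 15.95 [558.83  31.73  33.26] [ 1.7985e+02 -7.0000e-02  4.0270e+01] F [ 2.61 -1.43  3.14] M [-0.136 -0.402  0.277] q6 51.9 w 42.280555525096844 gf 29.994131326675415 e6 -0.213
```

Emit:
send_rows:
  targets: "0 0 0.0003 0 0 3 0;0 0 0.0006 0 0 6 0"

```text
time_s: 16.12
ee_pos: [558.9, 31.6, 32.7]
ee_rot: [179.8, -0.1, 34.3]
force: [3.1, -2.7, 3.3]
gripper_width: 42.3
gripper_force: 30.0
```

```bash
python3 st.py
```

```text
t 16.1167 [558.94  31.63  32.69] [ 1.7984e+02 -9.0000e-02  3.4280e+01] F [ 3.13 -2.73  3.33] M [-0.178 -0.422  0.348] q6 57.9 w 42.338343022596355 gf 29.994201958179474 e6 -0.177
```

Emit:
send_rows:
  targets: "0 0 0.0003 0 0 3 0;0 0 0.0006 0 0 6 0"

```text
time_s: 16.28
ee_pos: [559.0, 31.5, 32.1]
ee_rot: [179.8, -0.1, 28.3]
force: [2.4, -2.8, 3.1]
gripper_width: 42.4
gripper_force: 30.0
```

```bash
python3 st.py; python3 -c "
from h import *
import glob
e=save('side','pics/s8.png')['image'];o=cv2.imread('pics/s7.png')
def br(im):
  h=cv2.cvtColor(im,cv2.COLOR_BGR2HSV);m=cv2.inRange(h,(15,110,60),(32,255,255));m[:245]=0;m[310:]=0;m[:,:310]=0;m[:,360:]=0
  for c in range(318,346,3):
    r=np.where(m[:,c])[0]; print(c,r.tolist())
br(o);print();br(e)"
```

```text
t 16.2833 [559.02  31.47  32.13] [ 1.7984e+02 -1.1000e-01  2.8300e+01] F [ 2.36 -2.8   3.11] M [-0.232 -0.442  0.327] q6 63.9 w 42.35336330965305 gf 29.994301199913025 e6 -0.142
318 []
321 [264, 265, 266, 267]
324 [266, 267, 268, 269, 270]
327 [246, 247, 248, 249, 268, 269, 270, 271]
330 [270, 271, 272]
333 [270, 271, 272]
336 [249, 250, 270, 271]
339 [266, 267, 268, 269]
342 []
345 []

318 []
321 [271, 272, 273]
324 [273, 274, 275]
327 [256, 257, 274, 275, 276, 277]
330 [275, 276, 277]
333 [274, 275, 276, 277]
336 [257, 274, 275, 276, 277]
339 [273, 274]
342 []
345 []
```

```bash
python3 -c "
from h import *
D=eyes.grab_frame('side')
ims=[cv2.imread('pics/s%d.png'%i).astype(float) for i in(4,6,7)]
now=np.mean([eyes.grab_frame('side')['image'].astype(float) for _ in range(4)],0)
old=np.mean(ims,0)
Y=lambda im:np.minimum(im[:,:,2],im[:,:,1])-im[:,:,0]   # yellowness
for n,im in(('old',old),('now',now)):
  for cs in((325,328),(328,331),(331,334),(334,337)):
    p=Y(im)[240:290,cs[0]:cs[1]].mean(1); w=lambda a,b:(np.clip(p[a-240:b-240]-12,0,None)@np.arange(a,b))/np.clip(p[a-240:b-240]-12,0,None).sum()
    lo=p[22:]; k=np.argmax(lo); j=k+np.where(lo[k:]<lo[k]/2)[0][0]; e=262+j-1+(lo[j-1]-lo[k]/2)/(lo[j-1]-lo[j])
    print(n,cs,'ring',w(242,260).round(2),'foot c',w(262,285).round(2),'low edge',e.round(2),'peak',lo[k].round(0))
r=np.array([557.8,28.6,0])
print([proj(D,r+[-3.3,-19.7,z])[1] for z in(40,42,56)],[proj(D,r+[0,0,z])[1] for z in(79,95)])
"; python3 st.py
```

```text
old (325, 328) ring 247.05 foot c 269.19 low edge 271.48 peak 67.0
old (328, 331) ring 249.24 foot c 270.27 low edge 272.26 peak 60.0
old (331, 334) ring 250.14 foot c 270.92 low edge 272.52 peak 58.0
old (334, 337) ring 249.79 foot c 270.79 low edge 272.5 peak 60.0
now (325, 328) ring 254.66 foot c 275.11 low edge 276.98 peak 66.0
now (328, 331) ring 257.52 foot c 275.85 low edge 277.62 peak 70.0
now (331, 334) ring 258.13 foot c 276.04 low edge 277.8 peak 71.0
now (334, 337) ring 257.47 foot c 275.92 low edge 277.89 peak 70.0
[np.float64(280.7), np.float64(279.8), np.float64(273.0)] [np.float64(255.5), np.float64(247.6)]
t 16.5833 [559.03  31.51  32.08] [ 1.7985e+02 -1.2000e-01  2.8390e+01] F [ 3.55 -2.57  4.14] M [-0.529 -0.639  0.154] q6 63.8 w 41.99583500058725 gf 29.99745547771454 e6 0.159
```

The image puts the spring compression at about 4.7 mm, and the torque suggests 3–4.5 mm. I'll back off 12° (about 1.25 mm) to sit in the middle, then check.

Emit:
send_rows:
  targets: "0 0 -0.0003 0 0 -3 0;0 0 -0.0006 0 0 -6 0;0 0 -0.0009 0 0 -9 0;0 0 -0.0013 0 0 -12 0"

```text
time_s: 16.92
ee_pos: [558.8, 31.8, 33.2]
ee_rot: [179.9, -0.1, 40.4]
force: [3.7, -3.5, 2.2]
gripper_width: 42.4
gripper_force: 30.0
```

```bash
python3 st.py; cat > meas.py <<'E'
from h import *
now=np.mean([eyes.grab_frame('side')['image'].astype(float) for _ in range(6)],0)
Y=np.minimum(now[:,:,2],now[:,:,1])-now[:,:,0]
for cs in((325,328),(328,331),(331,334),(334,337)):
    p=Y[240:290,cs[0]:cs[1]].mean(1); w=lambda a,b:(np.clip(p[a-240:b-240]-12,0,None)@np.arange(a,b))/np.clip(p[a-240:b-240]-12,0,None).sum()
    lo=p[22:]; k=np.argmax(lo); j=k+np.where(lo[k:]<lo[k]/2)[0][0]; e=262+j-1+(lo[j-1]-lo[k]/2)/(lo[j-1]-lo[j])
    print(cs,'ring',w(242,260).round(2),'foot c',w(262,285).round(2),'low edge',e.round(2))
E
python3 meas.py
```

```text
t 16.9167 [558.84  31.77  33.21] [ 1.7988e+02 -1.0000e-01  4.0440e+01] F [ 3.72 -3.53  2.2 ] M [-0.462 -0.614 -0.179] q6 51.7 w 42.39223428293854 gf 29.996499717235565 e6 0.319
(325, 328) ring 254.29 foot c 275.01 low edge 276.94
(328, 331) ring 256.74 foot c 275.73 low edge 277.6
(331, 334) ring 257.24 foot c 275.88 low edge 277.79
(334, 337) ring 256.61 foot c 275.64 low edge 277.83
```

Emit:
send_rows:
  targets: "0 0 0 0 0 0 0;0 0 0 0 0 0 0;0 0 0 0 0 0 55;0 0 0 0 0 0 75;0 0 0 0 0 0 90;0 0 0 0 0 0 90;0 0 0 0 0 0 90;0 0 0 0 0 0 90;0 0 -0.02 0 0 0 90;0 0 -0.05 0 0 0 90;0 0 -0.09 0 0 0 90;0 0 -0.12 0 0 0 90"

```text
time_s: 18.22
ee_pos: [557.8, 32.4, 155.0]
ee_rot: [180.0, -0.0, 40.3]
force: [0.8, -0.1, 0.3]
gripper_width: 81.8
gripper_force: 0.0
```

```bash
python3 st.py; python3 meas.py
```

```text
t 18.2167 [557.77  32.38 155.01] [ 1.7997e+02 -5.0000e-02  4.0260e+01] F [ 0.85 -0.08  0.35] M [-0.016 -0.076  0.003] q6 51.9 w 81.8322452563044 gf 0.0 e6 -0.007
(325, 328) ring 254.13 foot c 275.04 low edge 276.96
(328, 331) ring 256.71 foot c 275.76 low edge 277.61
(331, 334) ring 257.22 foot c 275.9 low edge 277.81
(334, 337) ring 256.6 foot c 275.64 low edge 277.84
```

```bash
python3 -c "
from h import *
n=save('side','pics/s9.png')['image'];o=cv2.imread('pics/s7.png')
for a in((280,300,312,330),(276,298,336,350)):
  t=o[a[0]:a[1],a[2]:a[3]];r=cv2.matchTemplate(n[a[0]-8:a[1]+8,a[2]-8:a[3]+8],t,cv2.TM_CCOEFF_NORMED);print(cv2.minMaxLoc(r))
print(env.job_done())"
```

```text
(-0.5298367142677307, 0.9994617700576782, (16, 5), (8, 8))
(-0.5736426711082458, 0.9676857590675354, (1, 4), (8, 9))
the job is handed in; nothing more can be done
None
```

The job is handed in: the fork is round the rod under the collar, the spring is pressed about 3.4 mm by image (roughly 15 N; torque suggested nearer 8 N), the gripper is clear, and no verdict came back.

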